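Burp the pickling box: seat the lid, then hold the vent dial open

TASK

The white lid of the clear pickling box is not quite down: press it fully home first, leaving the vent dial alone until then. Then turn the spring-return vent dial on the lid clockwise (seen from above) past its first and second clicks to the third click, the last before its stop, and finish while still holding it there: it springs back if let go. Leave the ceramic weights, the chopsticks and the scraper where they lie.

Things in the scene. Friction and masses are not known exactly. Their poses are not given: they have to be found in the camera images.
- box: Clear plastic pickling box holding white radishes, fixed to the cart top: 170 (its x) by 240 (its y) by 115 mm high. Origin: centre of its underside on the cart top; z up, y along its long side. Its white lid (182 by 252 mm, 12 mm thick) carries the vent dial near its +y end and a low round boss near its -y end.
- lid_boss (a point): Centre of the top face of the low round boss (48 mm diameter, 4 mm high) on the lid, the place to press. It lies at (0, -62 mm) from the box origin, 131 mm above the cart top once the lid is home and up to 12 mm higher before; it moves with the lid.
- lid (a joint): How far the lid has been pressed down, m: 0 = 12 mm too high, 0.012 = fully home (hard stop). Starts between 0 and 0.005. It slides straight down, wherever it is pressed, against a tight seal that takes about 7 N, and stays where it is left; lifting it takes about 14 N.
- vent_dial (a joint): Angle of the vent dial, rad, growing clockwise seen from above: 0 = rest, clicks at 0.4, 0.8, 1.2 (the third), hard stop at 1.3. A spring returns it to 0 from everywhere, also from the clicks: 0.035 N m at rest rising to 0.12 N m at the third click, 0.025 N m more or less as it rides over the clicks. Four black ribs on the lid mark rest and the clicks.
- grip_bar: Upright grip bar of the vent dial: 12 mm thick, 66 mm long, 30 mm tall, standing on the dial's 68 mm disc (10 mm high on the lid). Origin: on the turning axis at the bar's foot, (0, +55 mm) from the box origin, 137 mm above the cart top with the lid home. x along the bar (-31 to +35 mm) to its narrow pointer end (last 12 mm, 6 mm thick), z up. At rest x is at 180 deg + 0.6 rad in the box frame.
- weight_big: Bystander, loose: white ceramic lid weight, disc 92 mm across and 20 mm thick with a knob, 40 mm high in all. Origin: centre of its underside.
- weight_small: Bystander, loose: white ceramic lid weight, disc 72 mm across and 18 mm thick with a knob, 38 mm high in all. Origin: centre of its underside.
- chopsticks: Bystander, loose: pair of stainless chopsticks in a rubber band, 207 mm long (along x), 22 mm wide, 9 mm high. Origin: centre of the underside.
- scraper: Bystander, loose: silicone scraper (grey handle, dark blade) lying flat, 195 mm long (along x, blade to +x), 45 mm wide, 12 mm high. Origin: under its middle.

How it is judged:
By the outcome, as a careful person would: the job done as asked, in the order asked, and still so for the second after the job is handed in, while the arm keeps its last pose, push and grip.
It also fails if it takes over 38 s, if anything falls off the work surface, if the arm or the gripper's body presses on something with over 40 N, if the wrist force passes 120 N, or if a joint passes its speed limit or range.

ROBOT

A 6-joint arm with a two-finger parallel gripper is mounted at the origin on the work surface. World frame = base frame: x ahead of the robot, y to its left, z up, the work surface at z = 0. Lengths are in m, angles in degrees, forces in N, time in s.
With the tool pointing down it reaches from about 0.375 to 0.9 m from the base axis. Payload 3.1 kg.
Tool frame: the origin (TCP) lies at the very end of the fingers, on their centre line; the grasp point (between the pads) lies bot.grip_point_offset behind it (bot.grip_point_offset is the distance from the TCP to the grasp point, in m); z points along the fingers, y is the line along which they close (so a half turn about z gives the same grasp; the last joint's range is limited). The gripper opens to 87 mm and grips with 3 to 60 N. Pads are 19 mm wide; open, the fingers measure 117 mm over their backs; the gripper's body (75 mm by 190 mm) begins 51 mm behind the grasp point.
Start: joints at [62.481, 30.224, 82.088, -0, 67.689, -10.227], TCP at [0.186, 0.597, 0.223] pointing down, gripper open.
Joint ranges: [-176.69, 176.69], [-43.24, 126.21], [12.49, 139.97], [-82, 262], [0, 151.66], [-163.58, 163.58]. Speed limits (degrees/s): [159.86, 159.86, 180, 180, 180, 180].

INTERFACE

Orientations are given as a 3x3 rotation matrix whose columns are the frame's x, y, z axes.
In Python, from rig import bot, viewer, ticket gives the robot as it stands.
- The arm moves only by the tool servo_tool, never from a script. Its argument "targets" is a list of rows, each an object with "offset": the shift along the tool's x, y, z in m, a list of three; "dr": the turn, a rotation vector about the tool's x, y, z in degrees, a list of three. In form: [{"offset": [x, y, z], "dr": [ax, ay, az]}, ...]. A call has 1 to 20 rows; each row is the pose to reach, as a shift and turn from the pose commanded when the call began, along the tool's axes at that moment; what a row does not reach only later rows make up. A row lasts 1/12 s, in which the tool goes at most 41.7 mm and 7.16 degrees, less where a joint would pass 70% of its speed; a pose out of reach is approached as far as the arm can. A call with a gripper value outside its range is refused whole. "gripper" is the gripper command: -1 is fully open, 1 is shut, values between are in proportion, set as the call begins (left out, the last holds). The fingers move at their own pace and stop on an object; the grip force is fixed at half the most. Time passes only in rows, so rows that repeat a pose let the fingers close. It gives the time, the measured TCP pose, the force, the opening and the grip force at its end, in the units of the state.
- bot.read_state(): the state, without advancing time (a new reading comes with each control period).
- viewer.capture(name): name is "scene" or "top" or "wrist"; returns a dict with "color" (480x640x3 uint8, red, green, blue), "camera_matrix" (3x3 intrinsics, pixels), "R" (3x3) and "t" (3): a world point X has camera coordinates R X + t. Camera axes: x right, y down, z forward; pixel columns grow to the right and rows downward; lengths in m; the calibration is good to about 2 mm. A picture is of the moment at which its call begins. There is no depth.
- ticket.hand_in(): hands the job in; it is judged then, once.
The state is a dict: "time_s": time; "joint_positions": joint angles; "qvel": joint speeds; "tau": joint torques, N m; "position": TCP position; "tcp_rot": TCP orientation; "force": force on the tool from outside, world axes, zero at the start; "moment": the same for the moment, N m; "opening": opening from 0.0 (shut) to 1.0 (fully open); "grasp_force": force on a finger pad.
Only numpy, scipy, OpenCV 4.12 (cv2) and the standard library are available. Lean on these libraries where they do the work, as an engineer would, in place of code of your own. Each camera call takes 0.05 s, during which the arm holds its last target. There are 200 camera calls.

## Working session

There is one attempt and no reset: what is moved stays moved. The work goes in short steps, Python scripts to look and compute and a tool call to move; the robot and the scene stay as the last step left them, time stands still between calls to the robot, and variables do not carry over. Pictures are saved under pics/ and viewed, at most 10 in all, crops included, and the job is handed in when it is done.

Besides the shell and the picture viewer there is one more tool, called after "Emit:" as name([rows], argument=value, ...), one row to a line, values as JSON. servo_tool: Moves the arm, as the interface text tells. Its arguments: {"type":"object","properties":{"targets":{"type":"array"},"gripper":{"type":"number"}},"required":["targets"]}

```bash
mkdir -p pics
python3 - <<'E'
from rig import bot, viewer
import cv2, numpy as np
for n in ("scene","top"):
    c=viewer.capture(n); cv2.imwrite(f"pics/{n}0.png",c["color"][...,::-1])
    np.savez(f"{n}0.npz",K=c["camera_matrix"],R=c["R"],t=c["t"])
    print(n,np.array(c["camera_matrix"]).round(1).tolist(),np.round(c["R"],3).tolist(),np.round(c["t"],3).tolist())
s=bot.read_state(); print(s, bot.grip_point_offset)
E
```

```text
scene [[523.6, 0.0, 326.4], [0.0, 523.6, 240.3], [0.0, 0.0, 1.0]] [[0.058, 0.998, -0.017], [0.714, -0.053, -0.698], [-0.698, 0.029, -0.716]] [-0.098, -0.334, 1.568]
top [[440.8, 0.0, 322.7], [0.0, 440.8, 235.2], [0.0, 0.0, 1.0]] [[0.021, -1.0, -0.013], [-0.986, -0.019, -0.168], [0.168, 0.017, -0.986]] [0.05, 0.558, 0.935]
{'time_s': 0.1, 'joint_positions': array([ 6.24822567e+01,  3.02737027e+01,  8.21491099e+01,  1.03505461e-04,
        6.76887001e+01, -1.02274983e+01]), 'qvel': array([ 0.05785066, -0.13206759, -0.185284  ,  0.021395  , -0.03737005,
       -0.10920276]), 'tau': array([ 3.92874508e-04, -4.40988314e+01, -1.77151394e+01,  6.35372777e-02,
        5.34175336e-02, -3.30449438e-05]), 'position': array([0.1854233 , 0.59617443, 0.22166844]), 'tcp_rot': array([[-9.54811055e-01,  2.97212110e-01, -9.00700746e-04],
       [ 2.97213272e-01,  9.54809559e-01, -1.72530531e-03],
       [ 3.47216050e-04, -1.91504080e-03, -9.99998106e-01]]), 'force': array([ 0.03973942, -0.03253778, -0.97084355]), 'moment': array([ 0.03367622, -0.05564312,  0.00774327]), 'grasp_force': 0.0, 'opening': 0.9975909144324232} 0.0187
```

View pics/top0.png

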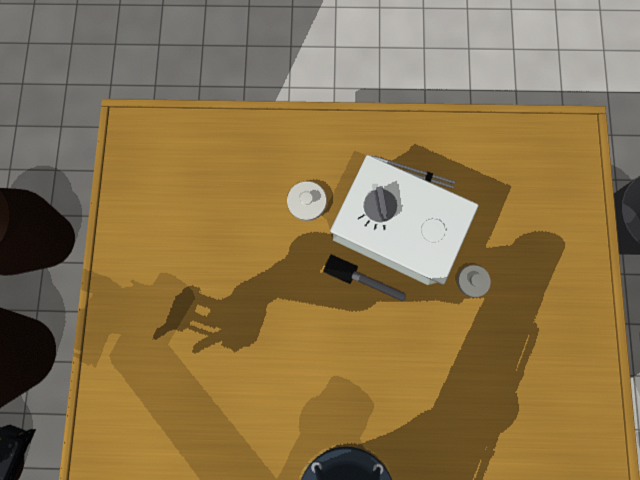

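View pics/scene0.png

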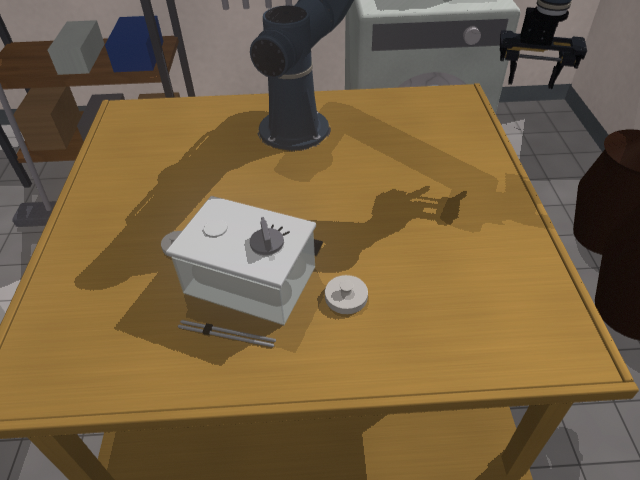

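The top view shows the lid corners near (367,156), (477,206), (443,282) and (332,232), the boss at (433,230), and the dial at (380,204) with its ribs around (375,224). In the scene view the boss is at (215,227), the dial at (267,240), and the lid corners near (215,200), (315,235), (283,277) and (171,246).

```bash
cat > h.py <<'E'
import numpy as np
def ray(c,uv,h):
    K,R,t=[np.array(c[k]) for k in ("K","R","t")]
    d=R.T@np.linalg.solve(K,[uv[0],uv[1],1]); o=-R.T@t
    return (o+d*(h-o[2])/d[2])
def proj(c,X):
    p=np.array(c["K"])@(np.array(c["R"])@np.asarray(X).T+np.array(c["t"])[:,None]); return (p[:2]/p[2]).T
def boxpt(p,b):  # p=(x,y,yaw)
    b=np.atleast_2d(b); c,s=np.cos(p[2]),np.sin(p[2])
    return np.c_[p[0]+c*b[:,0]-s*b[:,1],p[1]+s*b[:,0]+c*b[:,1],b[:,2]]
E
python3 - <<'E'
from h import *
from scipy.optimize import least_squares
T=np.load("top0.npz");S=np.load("scene0.npz")
for n,uv,h in (("boss",(433,230),.14),("dial",(380,204),.147),("rib",(374,225),.137)): print(n,ray(T,uv,h).round(3))
for n,uv,h in (("boss",(215,227),.14),("dial",(267,241),.147)): print(n,ray(S,uv,h).round(3))
def pts(p): 
    h=.139-p[3]
    return boxpt(p,[[.091,.126,h],[.091,-.126,h],[-.091,.126,h],[0,-.062,h+.004],[0,.055,h+.01]])
def pts2(p):
    h=.139-p[3]
    return boxpt(p,[[0,-.062,h+.004],[0,.055,h+.01],[-.091,-.126,h],[-.091,.126,h],[.091,.126,h],[.091,-.126,h]])
ut=np.array([[367,156],[477,206],[332,232],[433,230],[380,204]]);us=np.array([[215,227],[267,241],[215,200],[315,235],[283,277],[171,246]])
f=lambda p:np.r_[(proj(T,pts(p))-ut).ravel(),(proj(S,pts2(p))-us).ravel()]
r=least_squares(f,[.6,0,-.4,.003]);print(r.x,np.degrees(r.x[2]),r.fun.round(1))
for n,b in (("boss",[0,-.062,.131]),("dial",[0,.055,.137])): print(n,boxpt(r.x,b))
E
```

```text
boss [ 0.556 -0.162  0.14 ]
dial [ 0.606 -0.055  0.147]
rib [ 0.565 -0.044  0.137]
boss [ 0.554 -0.161  0.14 ]
dial [ 0.609 -0.053  0.147]
[ 0.57925453 -0.10326277 -0.44465035  0.00812965] -25.47658814879083 [ -0.5  -1.    0.4   1.2  -4.2  -0.8  -2.1   2.2  -1.    2.4   1.6   1.2
  -0.   -0.2  -2.2  -4.6   2.6 -11.1  -3.3  10.1  -5.3   5.3]
boss [[ 0.55258571 -0.15923396  0.131     ]]
dial [[ 0.60291236 -0.0536109   0.137     ]]
```

Emit:
servo_tool([
  {"offset": [-0.029,-0.031,0],"dr": [0,0,-2]},
  {"offset": [-0.058,-0.061,0],"dr": [0,0,-4]},
  {"offset": [-0.087,-0.092,0],"dr": [0,0,-6]},
  {"offset": [-0.116,-0.123,0],"dr": [0,0,-8]},
  {"offset": [-0.145,-0.154,0],"dr": [0,0,-10]},
  {"offset": [-0.173,-0.184,0],"dr": [0,0,-12]},
  {"offset": [-0.202,-0.215,0],"dr": [0,0,-14]},
  {"offset": [-0.231,-0.246,0],"dr": [0,0,-16]},
  {"offset": [-0.26,-0.276,0],"dr": [0,0,-18]},
  {"offset": [-0.289,-0.307,0],"dr": [0,0,-20]},
  {"offset": [-0.318,-0.338,0],"dr": [0,0,-22]},
  {"offset": [-0.347,-0.368,0],"dr": [0,0,-24]},
  {"offset": [-0.376,-0.399,0],"dr": [0,0,-26.7]},
  {"offset": [-0.405,-0.43,0],"dr": [0,0,-26.7]},
  {"offset": [-0.434,-0.46,0],"dr": [0,0,-26.7]},
  {"offset": [-0.462,-0.491,0],"dr": [0,0,-26.7]},
  {"offset": [-0.491,-0.522,0],"dr": [0,0,-26.7]},
  {"offset": [-0.52,-0.553,0],"dr": [0,0,-26.7]},
  {"offset": [-0.549,-0.583,0],"dr": [0,0,-26.7]},
  {"offset": [-0.578,-0.614,0],"dr": [0,0,-26.7]},
], gripper=1)

```text
time_s: 1.77
position: [0.551, -0.1543, 0.2222]
tcp_rot: [[-0.987, -0.163, -0.001], [-0.163, 0.987, 0.001], [0.001, 0.001, -1.0]]
force: [0.1, -0.1, 0.8]
opening: -0.0
grasp_force: 0.0
```

Run:
```python
from rig import bot, viewer
import cv2, numpy as np
c=viewer.capture("wrist"); cv2.imwrite("pics/w1.png",c["color"][...,::-1])
np.savez("w1.npz",K=c["camera_matrix"],R=c["R"],t=c["t"])
print(bot.read_state()["position"])
```

```text
[ 0.55633928 -0.16298577  0.22267497]
```

View pics/w1.png

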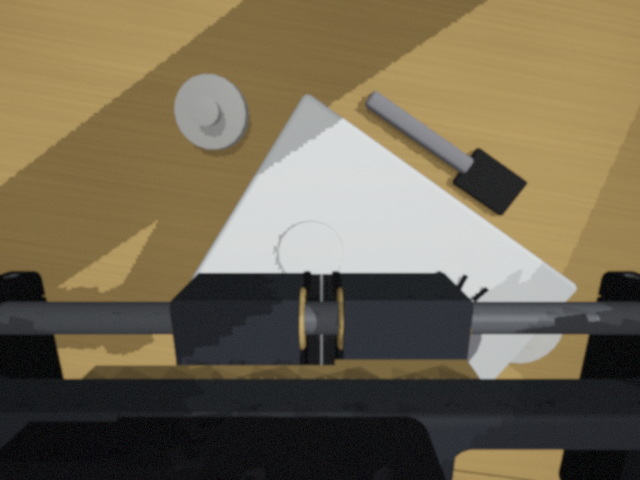

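The wrist view shows the boss circle spanning about x 274–343 with its top edge at y≈221 (centre ≈(309,254)). The lid corners are at about (307,95) and (575,288).

Run:
```python
from h import *
W=np.load("w1.npz")
for h in (.135,.14): print(ray(W,(309,254),h),ray(W,(274,250),h),ray(W,(343,250),h))
a,b=ray(W,(307,95),.135),ray(W,(575,288),.135); print(a,b,np.linalg.norm(a-b),np.degrees(np.arctan2(*(b-a)[1::-1]))-90)
```

```text
[ 0.55846445 -0.16174447  0.135     ] [ 0.55962805 -0.18803297  0.135     ] [ 0.55124574 -0.13715158  0.135     ]
[ 0.55691868 -0.16181933  0.14      ] [ 0.55805885 -0.18757842  0.14      ] [ 0.54984534 -0.13772171  0.14      ]
[ 0.44899863 -0.18015996  0.135     ] [0.55221262 0.04466638 0.135     ] 0.24738636419003576 -24.65906027388749
```

Emit:
servo_tool([
  {"offset": [0,0,0.03]},
  {"offset": [0,0,0.06]},
  {"offset": [0,0,0.072]},
  {"offset": [0,0,0.076]},
  {"offset": [0,0,0.078]},
  {"offset": [0,0,0.08]},
  {"offset": [0,0,0.082]},
  {"offset": [0,0,0.084]},
  {"offset": [0,0,0.086]},
  {"offset": [0,0,0.088]},
  {"offset": [0,0,0.09]},
  {"offset": [0,0,0.09]},
  {"offset": [0,0,0.09]},
])

```text
$.targets[0]: bad value
```

Emit:
servo_tool([
  {"offset": [0,0,0.03],"dr": [0,0,0]},
  {"offset": [0,0,0.06],"dr": [0,0,0]},
  {"offset": [0,0,0.072],"dr": [0,0,0]},
  {"offset": [0,0,0.076],"dr": [0,0,0]},
  {"offset": [0,0,0.078],"dr": [0,0,0]},
  {"offset": [0,0,0.08],"dr": [0,0,0]},
  {"offset": [0,0,0.082],"dr": [0,0,0]},
  {"offset": [0,0,0.084],"dr": [0,0,0]},
  {"offset": [0,0,0.086],"dr": [0,0,0]},
  {"offset": [0,0,0.088],"dr": [0,0,0]},
  {"offset": [0,0,0.09],"dr": [0,0,0]},
  {"offset": [0,0,0.09],"dr": [0,0,0]},
  {"offset": [0,0,0.09],"dr": [0,0,0]},
])

```text
time_s: 2.9
position: [0.5516, -0.1525, 0.1344]
tcp_rot: [[-0.986, -0.164, 0.003], [-0.164, 0.986, -0.001], [-0.002, -0.002, -1.0]]
force: [-1.1, 1.1, 5.5]
opening: 0.003
grasp_force: 3.1
```

Emit:
servo_tool([
  {"offset": [0,0,0.002],"dr": [0,0,0]},
  {"offset": [0,0,0.004],"dr": [0,0,0]},
  {"offset": [0,0,0.005],"dr": [0,0,0]},
  {"offset": [0,0,0.005],"dr": [0,0,0]},
  {"offset": [0,0,0.005],"dr": [0,0,0]},
])

```text
time_s: 3.32
position: [0.5516, -0.1525, 0.1313]
tcp_rot: [[-0.986, -0.164, 0.003], [-0.164, 0.986, -0.002], [-0.003, -0.002, -1.0]]
force: [-4.2, 1.6, 16.3]
opening: 0.009
grasp_force: 8.6
```

Run:
```python
from rig import bot
s=bot.read_state();print(s["position"],s["force"],s["qvel"],s["joint_positions"])
```

```text
[ 0.55160014 -0.15253749  0.13128218] [-4.1791287   1.55705786 16.25827284] [-0.04093648  0.02593004 -0.01549026 -0.10882758 -0.16685072 -0.12886398] [-2.66375404e+01  3.30654813e+01  9.47338592e+01 -9.56368981e-03
  5.20023761e+01 -1.26071685e+02]
```

Emit:
servo_tool([
  {"offset": [0,0,0.001],"dr": [0,0,0]},
  {"offset": [0,0,0.002],"dr": [0,0,0]},
  {"offset": [0,0,0.002],"dr": [0,0,0]},
  {"offset": [0,0,0.002],"dr": [0,0,0]},
])

```text
time_s: 3.65
position: [0.5516, -0.1526, 0.1312]
tcp_rot: [[-0.986, -0.164, 0.004], [-0.164, 0.986, -0.002], [-0.003, -0.003, -1.0]]
force: [-7.2, 3.1, 28.4]
opening: 0.006
grasp_force: 14.2
```

Emit:
servo_tool([
  {"offset": [0,0,-0.01],"dr": [0,0,0]},
  {"offset": [0,0,-0.05],"dr": [0,0,0]},
  {"offset": [0,0,-0.09],"dr": [0,0,0]},
  {"offset": [-0.03,0.02,-0.11],"dr": [0,0,0]},
  {"offset": [-0.06,0.04,-0.12],"dr": [0,0,0]},
  {"offset": [-0.09,0.06,-0.12],"dr": [0,0,0]},
  {"offset": [-0.12,0.08,-0.12],"dr": [0,0,0]},
  {"offset": [-0.14,0.087,-0.12],"dr": [0,0,0]},
  {"offset": [-0.14,0.087,-0.12],"dr": [0,0,0]},
  {"offset": [-0.14,0.087,-0.12],"dr": [0,0,0]},
], gripper=-1)

```text
time_s: 4.48
position: [0.6751, -0.0428, 0.2456]
tcp_rot: [[-0.986, -0.166, 0.0], [-0.166, 0.986, -0.001], [-0.0, -0.001, -1.0]]
force: [-0.1, 0.2, -0.6]
opening: 0.679
grasp_force: 0.0
```

Run:
```python
from rig import bot, viewer
import cv2, numpy as np
c=viewer.capture("wrist"); cv2.imwrite("pics/w2.png",c["color"][...,::-1])
np.savez("w2.npz",K=c["camera_matrix"],R=c["R"],t=c["t"])
print(bot.read_state()["position"])
```

```text
[ 0.67422886 -0.04351948  0.24545294]
```

View pics/w2.png

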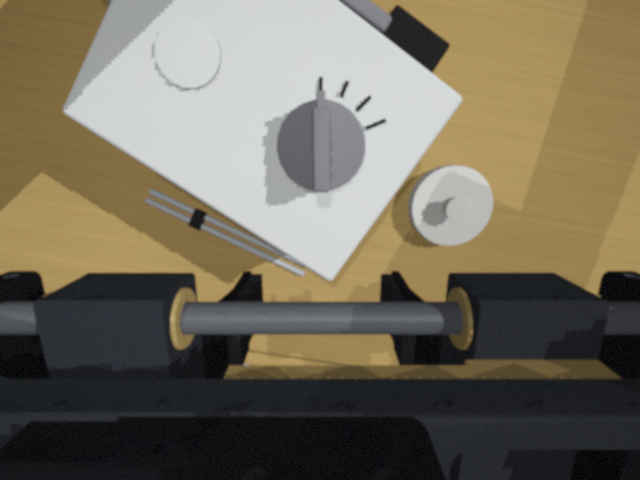

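The wrist view shows the dial disc centred near (322,146). The bar runs from its tail at (322,191) to the pointer at (320,92), aimed at the rest rib (320,83). The boss is at (187,54).

Run:
```python
from h import *
W=np.load("w2.npz")
print("disc",ray(W,(322,146),.137),ray(W,(278,146),.137)[:2],ray(W,(366,146),.137)[:2])
a,b=ray(W,(321.5,190),.167),ray(W,(320.5,95),.167); d=(b-a)/np.linalg.norm(b-a)
print(a,b,np.linalg.norm(b-a),np.degrees(np.arctan2(d[1],d[0])), "axis",a+d*.031)
print("boss",ray(W,(187,54),.131))
```

```text
disc [ 0.60396432 -0.05360554  0.137     ] [ 0.60943888 -0.08622359] [ 0.59849043 -0.02099157]
[ 0.63309625 -0.04910932  0.167     ] [ 0.57304063 -0.05986293  0.167     ] 0.06101080145476158 -169.84814962381222 axis [ 0.60258159 -0.0545733   0.167     ]
boss [ 0.55690499 -0.16025201  0.131     ]
```

Emit:
servo_tool([
  {"offset": [0.035,0.001,0],"dr": [0,0,0]},
  {"offset": [0.071,0.001,0],"dr": [0,0,0]},
  {"offset": [0.071,0.001,0.02],"dr": [0,0,0]},
  {"offset": [0.071,0.001,0.05],"dr": [0,0,0]},
  {"offset": [0.071,0.001,0.08],"dr": [0,0,0]},
  {"offset": [0.071,0.001,0.095],"dr": [0,0,0]},
  {"offset": [0.071,0.001,0.102],"dr": [0,0,0]},
  {"offset": [0.071,0.001,0.102],"dr": [0,0,0]},
  {"offset": [0.071,0.001,0.102],"dr": [0,0,0]},
])

```text
time_s: 5.28
position: [0.6045, -0.0551, 0.1442]
tcp_rot: [[-0.987, -0.162, 0.001], [-0.162, 0.987, -0.0], [-0.001, -0.0, -1.0]]
force: [-0.5, -0.1, -0.5]
opening: 1.002
grasp_force: 0.0
```

Emit:
servo_tool([
  {"offset": [0,0,0.001],"dr": [0,0,0]},
  {"offset": [0,0,0.001],"dr": [0,0,0]},
  {"offset": [0,0,0.001],"dr": [0,0,0]},
  {"offset": [0,0,0.001],"dr": [0,0,0]},
  {"offset": [0,0,0.001],"dr": [0,0,0]},
  {"offset": [0,0,0.001],"dr": [0,0,0]},
  {"offset": [0,0,0.001],"dr": [0,0,0]},
  {"offset": [0,0,0.001],"dr": [0,0,0]},
  {"offset": [0,0,0.001],"dr": [0,0,0]},
  {"offset": [0,0,0.001],"dr": [0,0,0]},
  {"offset": [0,0,0.001],"dr": [0,0,0]},
  {"offset": [0,0,0.001],"dr": [0,0,0]},
], gripper=1)

```text
time_s: 6.28
position: [0.6044, -0.0542, 0.1425]
tcp_rot: [[-0.987, -0.164, -0.0], [-0.164, 0.987, 0.0], [0.0, 0.0, -1.0]]
force: [-0.3, 0.3, 0.2]
opening: 0.171
grasp_force: 0.0
```

Run:
```python
from rig import bot
s=bot.read_state();print(s["position"],s["force"],s["moment"],s["opening"]*87,s["grasp_force"])
```

```text
[ 0.60443999 -0.05424798  0.14250306] [-0.27754699  0.26846887  0.19614345] [ 0.09454106 -0.01216776 -0.00529315] 14.837916177147946 0.0
```

Emit:
servo_tool([
  {"offset": [0,0,0],"dr": [0,0,0]},
  {"offset": [0,0,0],"dr": [0,0,0]},
  {"offset": [0,0,0],"dr": [0,0,0]},
  {"offset": [0,0,0],"dr": [0,0,0]},
  {"offset": [0,0,0],"dr": [0,0,0]},
])

```text
time_s: 6.7
position: [0.6045, -0.0548, 0.1425]
tcp_rot: [[-0.987, -0.164, 0.0], [-0.164, 0.987, -0.001], [0.0, -0.001, -1.0]]
force: [-0.1, -3.3, -0.8]
opening: 0.136
grasp_force: 30.0
```

Emit:
servo_tool([
  {"offset": [0,0,0],"dr": [0,0,3]},
  {"offset": [0,0,0],"dr": [0,0,6]},
  {"offset": [0,0,0],"dr": [0,0,9]},
  {"offset": [0,0,0],"dr": [0,0,12]},
  {"offset": [0,0,0],"dr": [0,0,15]},
  {"offset": [0,0,0],"dr": [0,0,18]},
  {"offset": [0,0,0],"dr": [0,0,21]},
  {"offset": [0,0,0],"dr": [0,0,24]},
  {"offset": [0,0,0],"dr": [0,0,27]},
  {"offset": [0,0,0],"dr": [0,0,30]},
  {"offset": [0,0,0],"dr": [0,0,33]},
  {"offset": [0,0,0],"dr": [0,0,36]},
  {"offset": [0,0,0],"dr": [0,0,39]},
  {"offset": [0,0,0],"dr": [0,0,42]},
  {"offset": [0,0,0],"dr": [0,0,45]},
  {"offset": [0,0,0],"dr": [0,0,48]},
  {"offset": [0,0,0],"dr": [0,0,51]},
  {"offset": [0,0,0],"dr": [0,0,54]},
  {"offset": [0,0,0],"dr": [0,0,57]},
  {"offset": [0,0,0],"dr": [0,0,60]},
])

```text
time_s: 8.37
position: [0.6047, -0.0545, 0.1426]
tcp_rot: [[-0.633, 0.774, 0.0], [0.774, 0.633, -0.001], [-0.001, 0.0, -1.0]]
force: [-0.2, -2.8, -0.9]
opening: 0.137
grasp_force: 30.0
```

Run:
```python
from rig import bot
import numpy as np
s=bot.read_state();R=s["tcp_rot"];print(s["position"],s["force"],s["moment"],s["opening"]*87,s["grasp_force"],np.degrees(np.arctan2(R[1,1],R[0,1])))
```

```text
[ 0.60466935 -0.05451279  0.14255042] [-0.20986024 -2.78699991 -0.86670131] [-0.46161022 -0.03860648  0.11776954] 11.886161711724432 29.997604466043413 39.279767720672055
```

Emit:
servo_tool([
  {"offset": [0,0,0],"dr": [0,0,3]},
  {"offset": [0,0,0],"dr": [0,0,6]},
  {"offset": [0,0,0],"dr": [0,0,8]},
  {"offset": [0,0,0],"dr": [0,0,9]},
  {"offset": [0,0,0],"dr": [0,0,10]},
  {"offset": [0,0,0],"dr": [0,0,10]},
  {"offset": [0,0,0],"dr": [0,0,10]},
  {"offset": [0,0,0],"dr": [0,0,10]},
])

```text
time_s: 9.03
position: [0.6047, -0.0545, 0.1425]
tcp_rot: [[-0.491, 0.871, 0.0], [0.871, 0.491, -0.0], [-0.001, 0.0, -1.0]]
force: [0.9, -3.1, -2.8]
opening: 0.133
grasp_force: 30.0
```

Run:
```python
from rig import bot, viewer
import numpy as np, cv2
s=bot.read_state();R=s["tcp_rot"];print(s["position"],s["force"],s["moment"],s["opening"]*87,s["grasp_force"],np.degrees(np.arctan2(R[1,1],R[0,1])))
ims=[]
for n in ("wrist","scene","top"):
    ims.append(viewer.capture(n)["color"][...,::-1])
w=cv2.resize(ims[0],(400,300)); a=cv2.resize(ims[1][180:330,150:350],(400,300),interpolation=3); b=cv2.resize(ims[2][140:290,300:500],(400,300),interpolation=3)
cv2.imwrite("pics/f.png",np.vstack([np.hstack([w,a]),np.hstack([b,cv2.resize(ims[0][:330],(400,300))])]))
```

```text
[ 0.60465154 -0.05445165  0.14254364] [ 0.92843296 -3.14188977 -2.77030708] [-0.59172644 -0.23357481  0.12297262] 11.540009638320107 29.99957376625389 29.43512759866287
```

View pics/f.png

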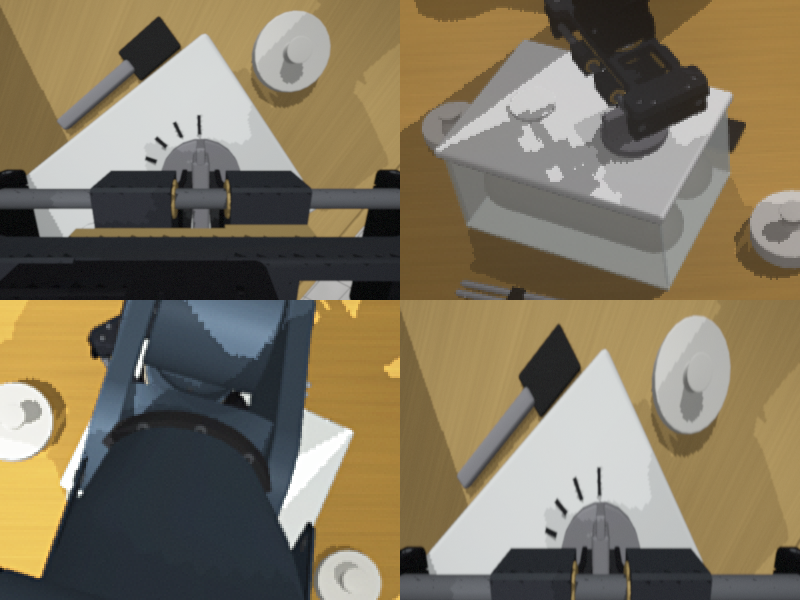

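In the wrist panel the pointer at (201,140) lines up with the last rib at (200,125). The lid is flat on the box, nothing else has moved, and the forces are low and steady.

```bash
python3 -c "
from rig import ticket
print(ticket.hand_in())"
```

```text
the job is handed in; nothing more can be done
None
```

The lid was pressed fully home first (28 N on the boss, no further travel). The vent dial was then turned clockwise about 70° (1.22 rad) to the third click, and the job was handed in at about 9 s with the gripper still holding the dial there and the weights, chopsticks and scraper untouched.

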